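Put the pen meter away and shut the kit drawer

TASK

Someone left the yellow pen meter lying across the open kit drawer, so it cannot shut. Set the meter down gently, flat and screen up, on the dark foam in the drawer's front lane, then push the drawer fully home until its catch holds it shut. Keep the two small jars in the drawer standing, and leave everything else on the bench where it is.

Things in the scene. Friction and masses are not known exactly. Their poses are not given: they have to be found in the camera images.
- meter: Pen meter, mm: bar 160 long (x), 24 high (z); yellow body 32 wide over x -80..+30, screen and buttons on its top (+z); black probe cap 26 wide over x +28..+80. Origin: centre of underside. About 110 g. Starts level, screen up, roughly along the drawer's travel, bridging the open front lane: it rests on the top edges of the drawer's front panel and of the divider behind the lane.
- mouth (a point): White fixed housing with one blue-fronted drawer, 240 deep (x), 258 wide (y), 116 high (mm); place and yaw differ each time. This point: middle of the front (-x) foot edge, at bench height; the body lies from x 0 to 240 behind it, the drawer slides out to -x. Roof: front edge at x 15, underside 104 above the bench, so nothing in the drawer may stand more than 8 above its edges.
- kit_drawer (a joint): How far the drawer is out, m: 0 = home. Starts 0.145 to 0.175 out; slides along the housing's x with 1 to 2 N friction. A sprung roller catch acts in the last 17 mm: riding over it takes 8 to 11 N on the front, its crest is at 6 mm out; released short of that the drawer is pushed back out to 17 to 23 mm, past it the catch snaps it home to 0 and holds it.
- lane (a point): Moves with the drawer: centre of the dark foam bed of the front lane, on the foam's surface, 62 mm above the bench; axes as the housing's. Lane: 84 wide (x), 216 long (y), 34 deep: its edges (front panel 15 thick, divider and side walls 6 thick) are all 96 above the bench. Behind the divider is the rear bay with the two jars, x +48..+154, floor 28 below the foam.
- pull (a point): Moves with the drawer: middle of the outer (-x) face of the aluminium pull bar on the blue front panel, 65 mm above the bench; axes as the housing's. The bar is a solid block 120 wide (y), 40 high (45 to 85 above the bench), standing 12 out from the panel; nothing else is on the front. Push here towards the housing's +x.
- jar_a: Small amber jar with black cap, 40 across, 50 high, 70 g, loose, upright in the drawer's rear bay, half under the housing's roof. Origin: centre of its underside, z up along it.
- jar_b: The same with a white cap, on the other side of the rear bay.
- bowl: Bystander on the bench: white ceramic bowl, 120 across, 55 high (mm), loose. Origin: centre of its underside.
- can: Bystander on the bench: bare aluminium can, 66 across, 115 high (mm), loose. Origin: centre of its underside.
- amber: Bystander on the bench: amber jar with black cap, 60 across, 85 high (mm), loose. Origin: centre of its underside.
- cup: Bystander on the bench: clear plastic cup, 70 across, 85 high (mm), loose. Origin: centre of its underside.
- tiprack: Bystander on the bench: blue plastic tip box, 85 x 120 x 45 (mm), loose. Origin: centre of its underside.
Things that resemble listed ones, but are neither listed nor needed, are in the scene too. Leave any pink or purple look-alike of the jar_b alone.

How it is judged:
On the way, in this order (a step that is already met when the one before it is completed fails the run):
1. the meter lies flat, screen up, on the foam of the drawer's front lane, let go (z of meter in the frame of lane between -0.004 and 0.006 m and x of meter in the frame of lane between -0.04 and 0.04 m and y of meter in the frame of lane between -0.06 and 0.06 m and angle between meter's own z axis and vertical below 0.12 rad and contact force between the fingers and meter below 0.2 N), for 0.2 s.
2. the drawer is seated home past its catch (less than 3 mm out) (value of joint kit_drawer below 0.003 m), for 0.2 s.
At the end, for the whole second after the job is handed in: The drawer is less than 3 mm out and stays so; the meter is let go and at rest inside it, on the foam bed of the front lane (underside within 6 mm of the foam, level within 0.12 rad, screen up); both small jars stand upright (within 0.2 rad) in the rear bay (all of step 1 and value of joint kit_drawer below 0.003 m and angle between each of jar_a, jar_b's own z axis and vertical below 0.2 rad and z of each of jar_a, jar_b in the frame of lane below -0.018 m and x of jar_a in the frame of lane between 0.04 and 0.16 m and x of jar_b in the frame of lane between 0.04 and 0.16 m and linear speed of meter below 0.02 m/s); the robot touches nothing.
It fails at once if the meter falls freely for more than about 3 cm (faster than 0.8 m/s out of the fingers) (linear speed of meter above 0.8 m/s and contact force between the fingers and meter below 0.05 N).
It fails at once if a jar in the drawer tips over (more than 0.6 rad) (angle between any of jar_a, jar_b's own z axis and vertical above 0.6 rad).
It fails at once if a thing standing on the bench is shifted by more than 30 mm or tipped (distance of any of bowl, can, amber, cup, tiprack from where it was at the start of the episode above 0.03 m or angle between any of bowl, can, amber, cup, tiprack's own z axis and vertical above 0.4 rad).
It also fails if it takes over 58 s, if anything falls off the work surface, if the arm or the gripper's body presses on something with over 40 N, if the wrist force passes 120 N, or if a joint passes its speed limit or range.

ROBOT

A 6-joint arm with a two-finger parallel gripper is mounted at the origin on the work surface. World frame = base frame: x ahead of the robot, y to its left, z up, the work surface at z = 0. Lengths are in m, angles in rad, forces in N, time in s.
With the tool pointing down it reaches from about 0.275 to 0.75 m from the base axis. Payload 10.2 kg.
Tool frame: the origin (TCP) lies midway between the tips of the shut fingers; the grasp point (between the pads) lies manip.hold_point_z behind it (manip.hold_point_z is the distance from the TCP to the grasp point, in m); x points along the fingers, y is the direction in which the jaws open and shut, and the axes are right-handed (so a half turn about x gives the same grasp; the last joint's range is limited). The gripper opens to 85 mm and grips with 20 to 120 N. Pads are 22 mm wide; open, the fingers measure 114 mm over their backs; the gripper's body (76 mm by 85 mm) begins 54 mm behind the grasp point. The pads swing forward as they close: fully open they stand 13 mm farther back than shut.
Start: joints at [1.014, 0.313, 1.498, -0, 1.331, -0.223], TCP at [0.172, 0.496, 0.231] pointing down, gripper open.
Joint ranges: [-2.94, 2.94], [-0.97, 2.17], [0.19, 2.56], [-1.23, 4.37], [0.02, 3.11], [-2.88, 2.88]. Speed limits (rad/s): [2.39, 2.39, 3.01, 3.14, 3.14, 3.14].

INTERFACE

Orientations are given as a unit quaternion [x, y, z, w].
In Python, from rig import readout, imaging, order, manip gives the robot as it stands. The module is installed in compiled form; this text tells all that it offers.
- The arm moves only by the shell command python3 -m jog 'ROWS' [OPENING]. ROWS is JSON, a list of rows, each an object with "dp": the shift along the world's x, y, z in units of 25 mm (1.0 is 25 mm), a list of three; "roll": the turn about the world's z in units of 6 degrees (1.0 is 6 degrees). In form: [{"dp": [dx, dy, dz], "roll": roll}, ...]. A call has 1 to 12 rows; each row shifts and turns the commanded pose from where the row before left it; what a row does not reach is not made up. A row lasts 1/12 s, in which the tool goes at most 41.7 mm and 7.16 degrees, less where a joint would pass 70% of its speed; a pose out of reach is approached as far as the arm can. A call is refused whole if a number of a shift passes 1 or a number of a turn 1, either way. A call with a gripper value outside its range is refused whole. OPENING is the opening, from 0 (shut) to 1 (fully open), set as the call begins (- or left out, the last holds). The fingers move at their own pace and stop on an object; the grip force is fixed at half the most. Time passes only in rows, so rows that do not move let the fingers close. It gives the time, the measured TCP pose, the force and the opening at its end, in the units of the state.
- readout.get_state(): the state, without advancing time (a new reading comes with each control period).
- imaging.get_image(name): name is "scene" or "top"; returns a dict with "image" (400x640x3 uint8, red, green, blue), "fx", "fy", "cx", "cy" (pixels), "dist" ([k1, k2, p1, p2, k3] as OpenCV has them; the pictures are not rectified), "camera_from_world" (4x4, takes a point from world to camera coordinates). Camera axes: x right, y down, z forward; pixel columns grow to the right and rows downward; lengths in m; the calibration is good to about 2 mm. A picture is of the moment at which its call begins. There is no depth.
- order.job_done(): hands the job in, once; it reports no verdict.
The state is a dict: "t": time; "joint_positions": joint angles; "joint_vel": joint speeds; "joint_torque": joint torques, N m; "eef_pos": TCP position; "eef_rot": TCP orientation; "force": force on the tool from outside, world axes, zero at the start; "wrist_torque": the same for the moment, N m; "grip_width": finger opening in m.
Only numpy, scipy, OpenCV 4.12 (cv2) and the standard library are available. Lean on these libraries where they do the work, as an engineer would, in place of code of your own. Each camera call takes 0.05 s, during which the arm holds its last target. There are 200 camera calls.

## Working session

There is one attempt and no reset: what is moved stays moved. The work goes in short steps, Python scripts to look and compute and a shell command to move; the robot and the scene stay as the last step left them, time stands still between calls to the robot, and variables do not carry over. Pictures are saved under pics/ and viewed, about 8 in all and at most 12, crops included, and the job is handed in when it is done.

```bash
mkdir -p pics; cat > h.py <<'E'
import numpy as np, cv2
from rig import readout, imaging, order, manip
def grab(n,fn=None,crop=None,scale=1):
    d=imaging.get_image(n)
    if fn:
        im=d["image"][:,:,::-1]
        if crop: im=im[crop[1]:crop[3],crop[0]:crop[2]]
        cv2.imwrite("pics/"+fn,cv2.resize(im,None,fx=scale,fy=scale,interpolation=cv2.INTER_CUBIC))
    return d
def K(d): return np.array([[d["fx"],0,d["cx"]],[0,d["fy"],d["cy"]],[0,0,1.]])
def proj(d,P):
    T=np.array(d["camera_from_world"]); 
    return cv2.projectPoints(np.atleast_2d(np.array(P,float)),cv2.Rodrigues(T[:3,:3])[0],T[:3,3],K(d),np.array(d["dist"],float))[0].reshape(-1,2)
def back(d,uv,z):
    T=np.array(d["camera_from_world"]); R=T[:3,:3]; c=-R.T@T[:3,3]
    n=cv2.undistortPoints(np.array(uv,float).reshape(-1,1,2),K(d),np.array(d["dist"],float)).reshape(-1,2)
    r=np.c_[n,np.ones(len(n))]@R
    return c+r*((z-c[2])/r[:,2])[:,None]
E
python3 - <<'E'
from h import *
import numpy as np
for n in("top","scene"):
    d=grab(n,n+"0.png",scale=1.25)
    T=np.array(d["camera_from_world"]);print(n,d["fx"],-T[:3,:3].T@T[:3,3]); print(T[:3,:3].round(3))
print(manip.hold_point_z,readout.get_state())
E
```

```text
top 488.80925517670175 [ 0.34029419 -0.02651724  1.24002746]
[[ 0.136 -0.991  0.002]
 [-0.967 -0.133 -0.219]
 [ 0.217  0.028 -0.976]]
scene 361.8144822747426 [ 1.178331   -0.51382209  0.73907377]
[[ 0.619  0.785  0.021]
 [ 0.515 -0.386 -0.766]
 [-0.593  0.485 -0.643]]
0.0187 {'t': 0.1, 'joint_positions': array([ 1.01356678e+00,  3.13397934e-01,  1.49833785e+00, -4.95804098e-06,
        1.33103407e+00, -2.23388875e-01]), 'joint_vel': array([-0.00105165, -0.0019442 , -0.00208072,  0.00013799,  0.00100667,
       -0.00128928]), 'joint_torque': array([ 3.25818022e-03, -4.12903798e+01, -2.60138243e+01, -8.17453974e-05,
        3.06148075e-03, -5.29439387e-05]), 'eef_pos': array([0.1719115 , 0.4958128 , 0.23079908]), 'eef_rot': array([ 0.11709718,  0.69743551, -0.11786828,  0.69712196]), 'force': array([ 0.62070359,  0.46485651, -0.40328132]), 'wrist_torque': array([-0.00537008, -0.02563058, -0.00178069]), 'grip_width': 0.0852512776641259}
```

View pics/top0.png

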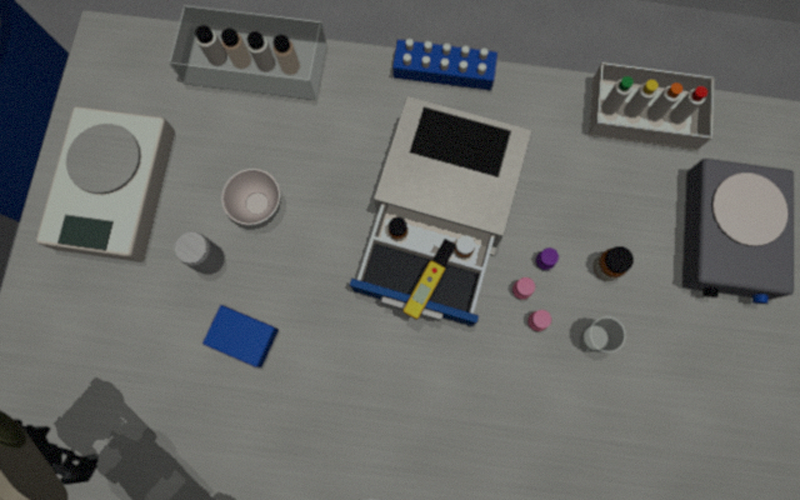

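View pics/scene0.png

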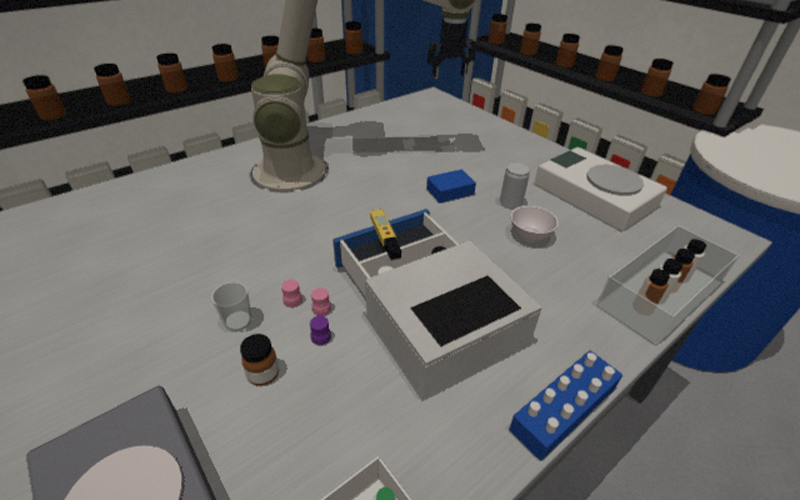

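Top view at 640 px scale (shown pixels / 1.25): the housing is about (363,130), the blue front runs from (282,229) to (381,257), and the yellow meter goes from (330,252) to its cap at (358,194). The small jars are in the rear bay, black cap at (318,182) and white cap at (372,196). The pink and purple look-alikes at (420,231), (432,256) and (438,207) are outside the drawer, so I leave them alone. Next is an enlarged crop to confirm and measure.

```bash
python3 - <<'E'
from h import *
grab("top","c1.png",(270,140,420,265),5)
E
```

```text
(no output)
```

View pics/c1.png

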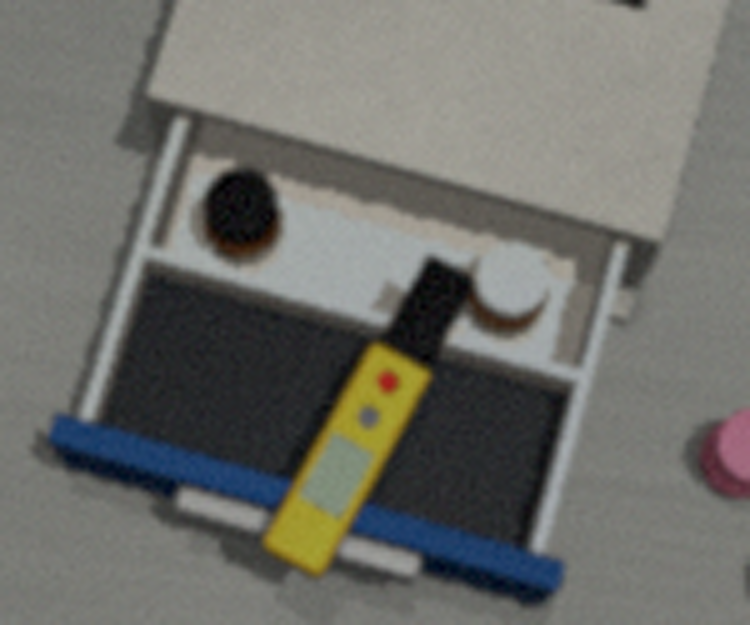

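The crop confirms the target: the yellow body spans (265,548) to (432,372) and its black cap ends at (453,267). The front panel's rear top edge runs (62,417) to (562,565), and the divider top runs (150,253) to (580,375).

```bash
python3 - <<'E'
from h import *
d=grab("top")
f=lambda p,z: back(d,np.array(p)/5+[270,140],z)[:,:2]
a=f([(60,417),(563,563),(53,440),(557,588)],.096)
dv=f([(150,253),(580,375)],.096)
m=f([(265,548),(322,575),(373,345),(432,372),(432,258),(475,275)],.120)
roof=f([(150,95),(660,243)],.116)
print("panel",a,"div",dv,"meter",m,"roof",roof,sep="\n")
u=(a[0]-a[1]); w=np.linalg.norm(u); dw=dv[0]-dv[1]; rw=roof[0]-roof[1]
print("panelW",w,"divW",np.linalg.norm(dw),"roofW",np.linalg.norm(rw))
for v in(u,dw,rw,a[2]-a[3]): print("yaw of y axis-90",np.degrees(np.arctan2(v[1],v[0]))-90)
yaw=np.arctan2(u[1],u[0])-np.pi/2; ex=np.array([np.cos(yaw),np.sin(yaw)])
pm=a[:2].mean(0);print("panel back mid",pm,"div ahead",(dv.mean(0)-pm)@ex,"roof ahead",(roof.mean(0)-pm)@ex)
lane=pm+ex*.042;print("lane",lane)
tail=m[:2].mean(0);tip=m[4:].mean(0);t=tip-tail;print("meter len",np.linalg.norm(t),"yaw",np.degrees(np.arctan2(t[1],t[0])),"mid",(tip+tail)/2,"body w",np.linalg.norm(m[0]-m[1]),np.linalg.norm(m[2]-m[3]), "body len", np.linalg.norm(m[2:4].mean(0)-tail))
from scipy.spatial.transform import Rotation as R
s=readout.get_state();r=R.from_quat(s["eef_rot"]).as_matrix();print(r.round(3),"jaw yaw",np.degrees(np.arctan2(r[1,1],r[0,1])))
E
```

```text
panel
[[ 0.52086757  0.11421883]
 [ 0.48453978 -0.13022669]
 [ 0.50950548  0.11576119]
 [ 0.47252555 -0.12878231]]
div
[[ 0.60589061  0.08392282]
 [ 0.57476427 -0.12803483]]
meter
[[ 0.46971788  0.00837817]
 [ 0.46100498 -0.01922628]
 [ 0.57080938 -0.02833848]
 [ 0.56182784 -0.05728662]
 [ 0.61610227 -0.05043712]
 [ 0.6107065  -0.07152486]]
roof
[[ 0.67846182  0.09373786]
 [ 0.63915001 -0.15674283]]
panelW 0.24713016098495513 divW 0.2142309326630215 roofW 0.25354682579396964
yaw of y axis-90 -8.453030045507546
yaw of y axis-90 -8.354269532680433
yaw of y axis-90 -8.919552541378778
yaw of y axis-90 -8.599128681408402
panel back mid [ 0.50270367 -0.00800393] div ahead 0.08873751734441677 roof ahead 0.1578607143043577
lane [ 0.54424741 -0.01417787]
meter len 0.15812428544314078 yaw -20.569897175636566 mid [ 0.53938291 -0.03320252] body w 0.02894684991759655 0.030309452949939975 body len 0.10765803234016508
[[-0.     0.328  0.945]
 [-0.001  0.945 -0.328]
 [-1.    -0.001 -0.   ]] jaw yaw 70.87389113175756
```

Everything matches the given sizes: widths 247/214 mm, divider about 86 mm back, meter 158 mm long. Housing yaw is about -8.6°, the meter is at yaw -20.6°, and the jaw yaw needed is 69.4°. I'll move over the meter high up.

```bash
python3 -m jog '[{"dp":[0.667,-0.962,0],"roll":-0.25},{"dp":[0.667,-0.962,0],"roll":0},{"dp":[0.667,-0.962,0],"roll":0},{"dp":[0.667,-0.962,0],"roll":0},{"dp":[0.667,-0.962,0],"roll":0},{"dp":[0.667,-0.962,0],"roll":0},{"dp":[0.667,-0.962,0],"roll":0},{"dp":[0.667,-0.962,0],"roll":0},{"dp":[0.667,-0.962,0],"roll":0},{"dp":[0.667,-0.962,0],"roll":0},{"dp":[0.667,-0.962,0],"roll":0}]' 1
python3 -m jog '[{"dp":[0.667,-0.962,0],"roll":0},{"dp":[0.667,-0.962,0],"roll":0},{"dp":[0.667,-0.962,0],"roll":0},{"dp":[0.667,-0.962,0],"roll":0},{"dp":[0.667,-0.962,0],"roll":0},{"dp":[0.667,-0.962,0],"roll":0},{"dp":[0.667,-0.962,0],"roll":0},{"dp":[0.667,-0.962,0],"roll":0},{"dp":[0.667,-0.962,0],"roll":0},{"dp":[0,0,0],"roll":0},{"dp":[0,0,0],"roll":0}]'
```

```text
t: 1.12
eef_pos: [0.356, 0.2302, 0.2313]
eef_rot: [0.127, 0.696, -0.127, 0.696]
force: [0.7, 1.7, -0.1]
grip_width: 0.0858
t: 2.03
eef_pos: [0.5057, 0.0142, 0.2308]
eef_rot: [0.127, 0.696, -0.127, 0.695]
force: [-0.3, 0.3, -0.1]
grip_width: 0.0855
```

```bash
python3 -m jog '[{"dp":[0.67,-0.95,0],"roll":0},{"dp":[0.67,-0.95,0],"roll":0},{"dp":[0,0,-0.8],"roll":0},{"dp":[0,0,-0.8],"roll":0},{"dp":[0,0,-0.8],"roll":0},{"dp":[0,0,-0.4],"roll":0},{"dp":[0,0,0],"roll":0},{"dp":[0,0,0],"roll":0}]'
python3 - <<'E'
from h import *
d=grab("top","c2.png",(270,120,430,265),4)
d2=grab("scene","c3.png",(230,130,430,280),4)
s=readout.get_state();print(s["eef_pos"])
E
```

```text
t: 2.7
eef_pos: [0.539, -0.0319, 0.1619]
eef_rot: [0.126, 0.696, -0.126, 0.696]
force: [0.2, -0.7, 0.1]
grip_width: 0.0854
[ 0.53952894 -0.03227022  0.16266309]
```

View pics/c3.png

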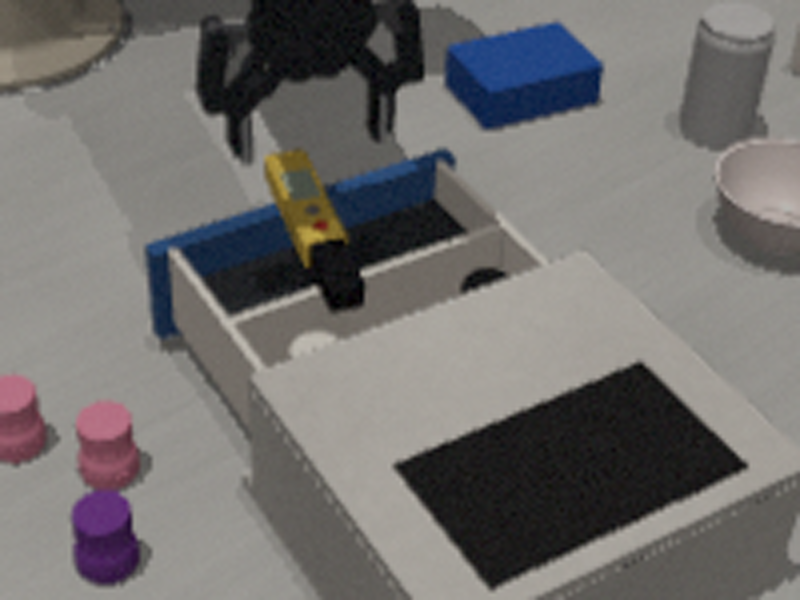

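The scene crop shows the open fingers at (240,140) and (380,125) straddling the meter, which spans (285,160) to (345,290). The side margin is about 26 mm, so I'll descend and close.

```bash
python3 -m jog '[{"dp":[0,0,-0.6],"roll":0},{"dp":[0,0,-0.6],"roll":0},{"dp":[0,0,-0.6],"roll":0},{"dp":[0,0,-0.5],"roll":0},{"dp":[0,-0.04,-0.37],"roll":0},{"dp":[0,0,0],"roll":0},{"dp":[0,0,0],"roll":0}]'
python3 -m jog '[{"dp":[0,0,0],"roll":0},{"dp":[0,0,0],"roll":0},{"dp":[0,0,0],"roll":0},{"dp":[0,0,0],"roll":0},{"dp":[0,0,0],"roll":0},{"dp":[0,0,0],"roll":0},{"dp":[0,0,0],"roll":0},{"dp":[0,0,0],"roll":0}]' 0
```

```text
t: 3.38
eef_pos: [0.5393, -0.0336, 0.0952]
eef_rot: [0.127, 0.695, -0.127, 0.696]
force: [-0.7, 0.8, -0.1]
grip_width: 0.0853
t: 4.05
eef_pos: [0.5395, -0.0335, 0.0952]
eef_rot: [0.127, 0.695, -0.127, 0.696]
force: [-0.4, 0.3, 6.4]
grip_width: 0.0308
```

```bash
python3 -m jog '[{"dp":[0,0,0.3],"roll":0},{"dp":[0,0,0.6],"roll":0},{"dp":[0,0,0.6],"roll":0},{"dp":[0,0,0.6],"roll":0},{"dp":[0,0,0.3],"roll":0},{"dp":[0,0,0],"roll":-0.5},{"dp":[0,0,0],"roll":-0.9},{"dp":[0,0,0],"roll":-0.9},{"dp":[0,0,0],"roll":-0.9},{"dp":[0,0,0],"roll":-0.9},{"dp":[0,0,0],"roll":-0.9},{"dp":[0,0,0],"roll":-0.9}]'
python3 -m jog '[{"dp":[0,0,0],"roll":-0.9},{"dp":[0,0,0],"roll":-0.9},{"dp":[0,0,0],"roll":-0.9},{"dp":[0,0,0],"roll":-0.9},{"dp":[0,0,0],"roll":-0.9},{"dp":[0,0.26,0],"roll":-0.9},{"dp":[0.1,0.26,0],"roll":-0.9},{"dp":[0.1,0.26,0],"roll":-0.8},{"dp":[0,0,0],"roll":0},{"dp":[0,0,0],"roll":0},{"dp":[0,0,0],"roll":0}]'
python3 - <<'E'
from h import *
d=grab("top","c4.png",(270,120,430,265),4)
from scipy.spatial.transform import Rotation as R
s=readout.get_state();r=R.from_quat(s["eef_rot"]).as_matrix();print(s["eef_pos"],"jaw yaw",np.degrees(np.arctan2(r[1,1],r[0,1])),s["grip_width"],s["force"])
d=grab("scene","c5.png",(230,100,430,250),4)
E
```

```text
t: 5.05
eef_pos: [0.5387, -0.0334, 0.1542]
eef_rot: [0.333, 0.624, -0.334, 0.623]
force: [-0.3, 0.3, -1.4]
grip_width: 0.0309
t: 5.97
eef_pos: [0.5438, -0.0142, 0.1544]
eef_rot: [-0.535, -0.462, 0.536, -0.462]
force: [0.4, 0.1, -0.8]
grip_width: 0.0308
[ 0.54383253 -0.01429571  0.15441913] jaw yaw -8.524444966380056 0.031081731935749774 [ 0.44724612  0.30167693 -1.88624762]
```

View pics/c4.png

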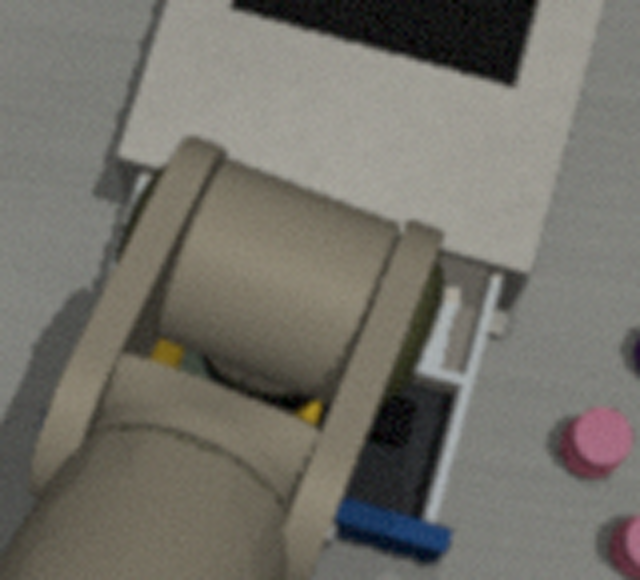

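View pics/c5.png

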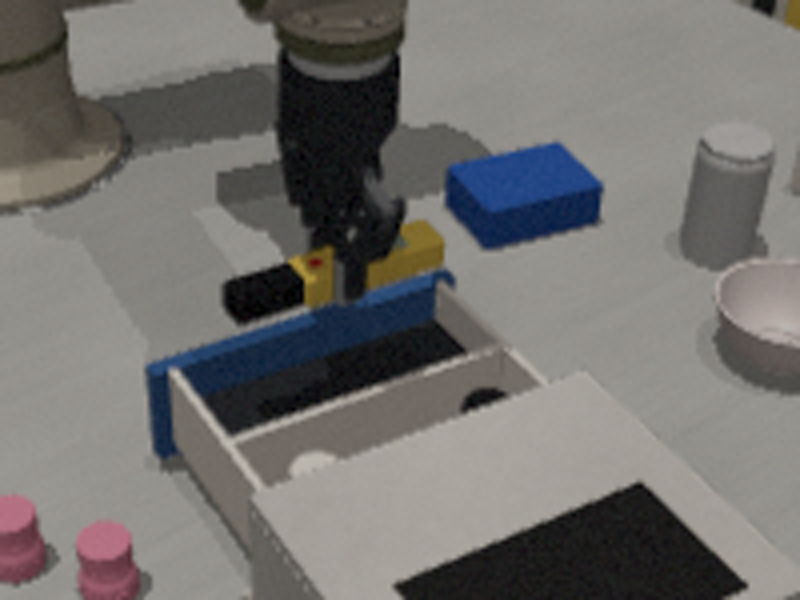

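The meter is held level across the lane: cap at (265,290), body to (440,245), parallel to the front panel. The drawer and both jars haven't moved. I'll lower it slowly.

```bash
python3 -m jog '[{"dp":[0,0,-0.5],"roll":0},{"dp":[0,0,-0.5],"roll":0},{"dp":[0,0,-0.5],"roll":0},{"dp":[0,0,-0.5],"roll":0},{"dp":[0,0,-0.4],"roll":0},{"dp":[0,0,-0.4],"roll":0},{"dp":[0,0,-0.3],"roll":0},{"dp":[0,0,-0.2],"roll":0},{"dp":[0,0,-0.1],"roll":0},{"dp":[0,0,0],"roll":0},{"dp":[0,0,0],"roll":0},{"dp":[0,0,0],"roll":0}]'
python3 -m jog '[{"dp":[0,0,-0.04],"roll":0},{"dp":[0,0,-0.04],"roll":0},{"dp":[0,0,-0.04],"roll":0},{"dp":[0,0,0],"roll":0},{"dp":[0,0,0],"roll":0}]'
```

```text
t: 7.07
eef_pos: [0.5443, -0.014, 0.07]
eef_rot: [0.536, 0.461, -0.536, 0.461]
force: [-0.5, 0.6, -1.6]
grip_width: 0.0307
t: 7.48
eef_pos: [0.544, -0.014, 0.0665]
eef_rot: [-0.536, -0.461, 0.536, -0.461]
force: [1.2, 0.0, -1.5]
grip_width: 0.0309
```

```bash
python3 -m jog '[{"dp":[0,0,-0.04],"roll":0},{"dp":[0,0,-0.04],"roll":0},{"dp":[0,0,-0.04],"roll":0},{"dp":[0,0,0],"roll":0},{"dp":[0,0,0],"roll":0}]'
python3 -m jog '[{"dp":[0,0,-0.04],"roll":0},{"dp":[0,0,-0.02],"roll":0},{"dp":[0,0,0],"roll":0},{"dp":[0,0,0],"roll":0}]'
```

```text
t: 7.9
eef_pos: [0.544, -0.014, 0.0635]
eef_rot: [-0.536, -0.461, 0.536, -0.461]
force: [0.3, -0.2, -0.7]
grip_width: 0.0309
t: 8.23
eef_pos: [0.544, -0.014, 0.062]
eef_rot: [-0.536, -0.461, 0.536, -0.461]
force: [-0.3, -0.2, -1.0]
grip_width: 0.0311
```

```bash
python3 -m jog '[{"dp":[0,0,-0.03],"roll":0},{"dp":[0,0,-0.03],"roll":0},{"dp":[0,0,0],"roll":0},{"dp":[0,0,0],"roll":0}]'
```

```text
t: 8.57
eef_pos: [0.5448, -0.0141, 0.0616]
eef_rot: [0.537, 0.46, -0.536, 0.462]
force: [-0.9, 0.2, 6.8]
grip_width: 0.0311
```

```bash
python3 -m jog '[{"dp":[0,0,-0.03],"roll":0},{"dp":[0,0,0],"roll":0},{"dp":[0,0,0],"roll":0}]'; python3 - <<'E'
from h import *
d=grab("scene","c6.png",(230,100,430,250),4)
E
```

```text
t: 8.82
eef_pos: [0.5453, -0.0142, 0.0616]
eef_rot: [0.537, 0.46, -0.535, 0.462]
force: [-0.3, 0.0, 12.1]
grip_width: 0.031
```

View pics/c6.png

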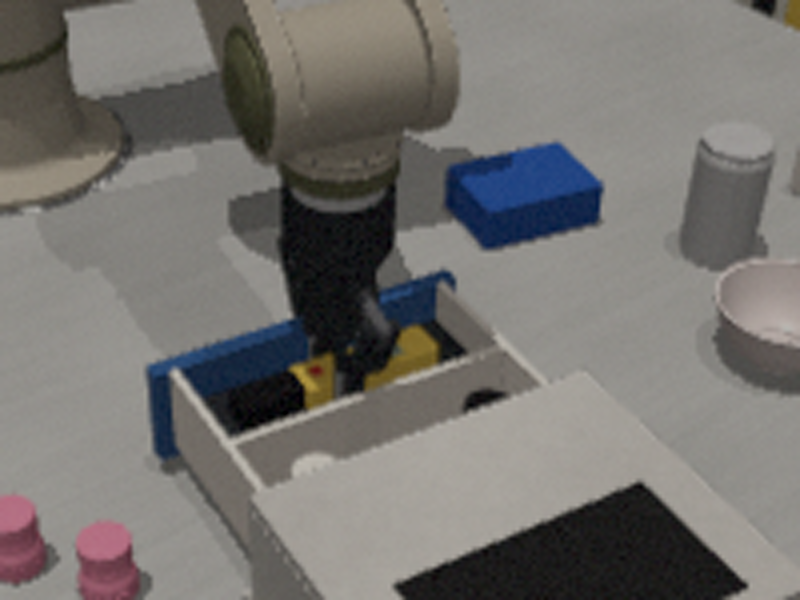

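The meter sits in the lane, and contact came at TCP z 0.0616 against the expected 0.0612. I'll ease up slightly, then open only partway, since the lane is 84 mm wide.

```bash
python3 -m jog '[{"dp":[0,0,0.03],"roll":0},{"dp":[0,0,0.03],"roll":0},{"dp":[0,0,0],"roll":0}]'; python3 -m jog '[{"dp":[0,0,0],"roll":0},{"dp":[0,0,0],"roll":0},{"dp":[0,0,0],"roll":0},{"dp":[0,0,0],"roll":0},{"dp":[0,0,0],"roll":0}]' 0.5
```

```text
t: 9.12
eef_pos: [0.5442, -0.014, 0.0616]
eef_rot: [0.536, 0.461, -0.536, 0.461]
force: [0.6, 0.5, 4.4]
grip_width: 0.031
t: 9.53
eef_pos: [0.5439, -0.014, 0.0612]
eef_rot: [-0.536, -0.461, 0.536, -0.461]
force: [-0.2, 0.3, 0.4]
grip_width: 0.0423
```

```bash
python3 -m jog '[{"dp":[0,0,0.2],"roll":0},{"dp":[0,0,0.4],"roll":0},{"dp":[0,0,0.8],"roll":0},{"dp":[0,0,0.8],"roll":0},{"dp":[0,0,0.8],"roll":0},{"dp":[0,0,0.8],"roll":0},{"dp":[0,0,0.8],"roll":0},{"dp":[0,0,0.6],"roll":0},{"dp":[0,0,0],"roll":0}]'
python3 -m jog '[{"dp":[-0.45,0.06,0],"roll":1},{"dp":[-0.45,0.06,0],"roll":1},{"dp":[-0.45,0.06,0],"roll":1},{"dp":[-0.45,0.06,0],"roll":1},{"dp":[-0.45,0.06,0],"roll":1},{"dp":[-0.45,0.06,0],"roll":1},{"dp":[-0.45,0.06,0],"roll":1},{"dp":[-0.45,0.06,0],"roll":1},{"dp":[-0.45,0.06,0],"roll":1},{"dp":[-0.45,0.06,0],"roll":1},{"dp":[-0.45,0.06,0],"roll":1},{"dp":[-0.13,0.1,0],"roll":1}]' 0
python3 -m jog '[{"dp":[0,0,0],"roll":1},{"dp":[0,0,0],"roll":1},{"dp":[0,0,0],"roll":1},{"dp":[0,0,0],"roll":0},{"dp":[0,0,0],"roll":0}]'
python3 - <<'E'
from h import *
d=grab("top","c7.png",(270,140,420,265),5)
E
```

```text
t: 10.28
eef_pos: [0.5453, -0.0142, 0.1954]
eef_rot: [0.538, 0.459, -0.535, 0.463]
force: [-0.1, 0.2, 0.1]
grip_width: 0.0429
t: 11.28
eef_pos: [0.4156, 0.0052, 0.191]
eef_rot: [0.161, 0.689, -0.161, 0.688]
force: [0.3, -0.4, 0.0]
grip_width: 0.0
t: 11.7
eef_pos: [0.4168, 0.0051, 0.1911]
eef_rot: [0.054, 0.705, -0.054, 0.705]
force: [1.1, 0.5, 0.1]
grip_width: -0.0002
```

View pics/c7.png

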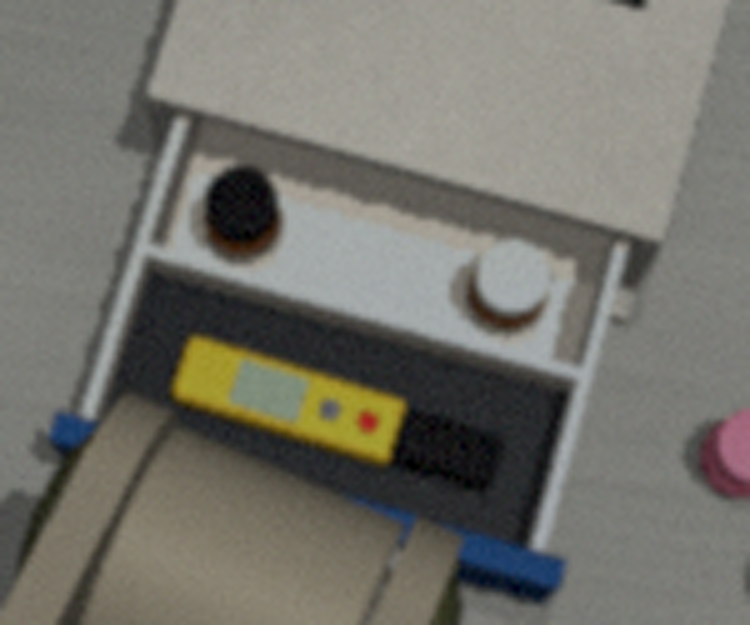

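The meter lies flat, screen up in the lane, with its yellow body at (180..400, 340..460). Both jars stand at (242,205) and (512,280). I'll lower in front of the pull and start pushing along (0.989, -0.149).

```bash
python3 -m jog '[{"dp":[0,0,-0.8],"roll":0},{"dp":[0,0,-0.8],"roll":0},{"dp":[0,0,-0.8],"roll":0},{"dp":[0,0,-0.8],"roll":0},{"dp":[0,0,-0.8],"roll":0},{"dp":[0,0,-0.8],"roll":0},{"dp":[0,0,-0.44],"roll":0},{"dp":[0,0,0],"roll":0},{"dp":[0,0,0],"roll":0}]'
python3 -m jog '[{"dp":[0.3,-0.045,0],"roll":0},{"dp":[0.3,-0.045,0],"roll":0},{"dp":[0.3,-0.045,0],"roll":0},{"dp":[0.3,-0.045,0],"roll":0},{"dp":[0.1,-0.015,0],"roll":0},{"dp":[0.1,-0.015,0],"roll":0},{"dp":[0.1,-0.015,0],"roll":0},{"dp":[0.1,-0.015,0],"roll":0},{"dp":[0.1,-0.015,0],"roll":0},{"dp":[0.1,-0.015,0],"roll":0},{"dp":[0.1,-0.015,0],"roll":0},{"dp":[0.1,-0.015,0],"roll":0}]'
```

```text
t: 12.5
eef_pos: [0.4169, 0.005, 0.0603]
eef_rot: [0.054, 0.705, -0.054, 0.705]
force: [0.8, 0.3, 0.0]
grip_width: 0.0003
t: 13.5
eef_pos: [0.4672, -0.0025, 0.0603]
eef_rot: [0.053, 0.705, -0.053, 0.705]
force: [-0.3, -0.1, -0.0]
grip_width: -0.0
```

```bash
python3 -m jog '[{"dp":[0.1,-0.015,0],"roll":0},{"dp":[0.1,-0.015,0],"roll":0},{"dp":[0.12,-0.018,0],"roll":0},{"dp":[0.14,-0.021,0],"roll":0},{"dp":[0.16,-0.024,0],"roll":0},{"dp":[0.2,-0.03,0],"roll":0},{"dp":[0.2,-0.03,0],"roll":0},{"dp":[0.2,-0.03,0],"roll":0},{"dp":[0.2,-0.03,0],"roll":0},{"dp":[0.2,-0.03,0],"roll":0},{"dp":[0.2,-0.03,0],"roll":0},{"dp":[0.2,-0.03,0],"roll":0}]'
```

```text
t: 14.5
eef_pos: [0.518, -0.0101, 0.0602]
eef_rot: [0.053, 0.705, -0.053, 0.705]
force: [-1.3, 0.3, -0.1]
grip_width: -0.0
```

```bash
python3 -m jog '[{"dp":[0.2,-0.03,0],"roll":0},{"dp":[0.2,-0.03,0],"roll":0},{"dp":[0.2,-0.03,0],"roll":0},{"dp":[0.2,-0.03,0],"roll":0},{"dp":[0.2,-0.03,0],"roll":0},{"dp":[0.2,-0.03,0],"roll":0},{"dp":[0.2,-0.03,0],"roll":0},{"dp":[0.2,-0.03,0],"roll":0},{"dp":[0.2,-0.03,0],"roll":0},{"dp":[0.2,-0.03,0],"roll":0},{"dp":[0.2,-0.03,0],"roll":0},{"dp":[0.2,-0.03,0],"roll":0}]'
python3 -m jog '[{"dp":[0.16,-0.024,0],"roll":0},{"dp":[0.16,-0.024,0],"roll":0},{"dp":[0.16,-0.024,0],"roll":0},{"dp":[0.16,-0.024,0],"roll":0},{"dp":[0,0,0],"roll":0}]'
python3 - <<'E'
from h import *
d=grab("scene","c8.png",(230,100,430,250),4)
E
```

```text
t: 15.5
eef_pos: [0.578, -0.0191, 0.0603]
eef_rot: [0.053, 0.705, -0.053, 0.705]
force: [-0.8, 1.3, -0.7]
grip_width: -0.0
t: 15.92
eef_pos: [0.5945, -0.0217, 0.0605]
eef_rot: [0.053, 0.705, -0.053, 0.706]
force: [0.6, -0.0, 0.3]
grip_width: 0.0001
```

View pics/c8.png

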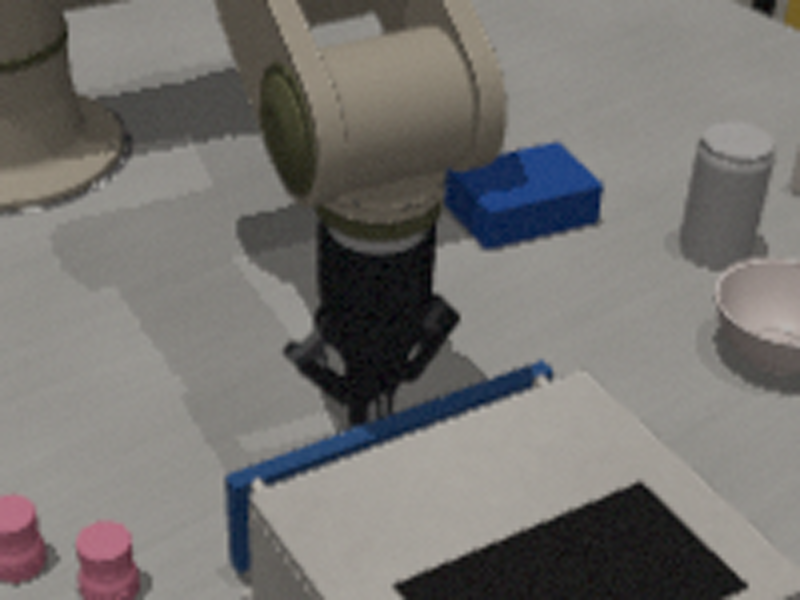

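The drawer is about 2 cm from home and the gripper is clear of the roof. Next I'll push slowly over the catch.

```bash
python3 -m jog '[{"dp":[0.1,-0.015,0],"roll":0},{"dp":[0.1,-0.015,0],"roll":0},{"dp":[0.1,-0.015,0],"roll":0},{"dp":[0.1,-0.015,0],"roll":0},{"dp":[0,0,0],"roll":0},{"dp":[0,0,0],"roll":0}]'
python3 -m jog '[{"dp":[0.08,-0.012,0],"roll":0},{"dp":[0.08,-0.012,0],"roll":0},{"dp":[0.08,-0.012,0],"roll":0},{"dp":[0,0,0],"roll":0}]'
```

```text
t: 16.47
eef_pos: [0.6038, -0.023, 0.0603]
eef_rot: [0.053, 0.705, -0.053, 0.705]
force: [0.4, 1.0, 0.1]
grip_width: -0.0001
t: 16.8
eef_pos: [0.6091, -0.0238, 0.0602]
eef_rot: [0.053, 0.706, -0.053, 0.704]
force: [-4.8, 0.1, 2.9]
grip_width: -0.0003
```

```bash
python3 -m jog '[{"dp":[0.08,-0.012,0],"roll":0},{"dp":[0.08,-0.012,0],"roll":0},{"dp":[0,0,0],"roll":0}]'
```

```text
t: 17.05
eef_pos: [0.6132, -0.0244, 0.0602]
eef_rot: [0.053, 0.706, -0.053, 0.705]
force: [-5.5, 0.4, 2.7]
grip_width: -0.0
```

```bash
python3 -m jog '[{"dp":[0.08,-0.012,0],"roll":0},{"dp":[0.08,-0.012,0],"roll":0},{"dp":[0.08,-0.012,0],"roll":0},{"dp":[0,0,0],"roll":0}]'
```

```text
t: 17.38
eef_pos: [0.6203, -0.0256, 0.0604]
eef_rot: [0.053, 0.705, -0.053, 0.706]
force: [0.8, 0.2, 0.1]
grip_width: 0.0002
```

```bash
python3 -m jog '[{"dp":[0.06,-0.009,0],"roll":0},{"dp":[0.06,-0.009,0],"roll":0},{"dp":[0,0,0],"roll":0}]'
```

```text
t: 17.63
eef_pos: [0.622, -0.0257, 0.0603]
eef_rot: [0.053, 0.706, -0.053, 0.704]
force: [-5.4, -0.0, 4.0]
grip_width: -0.0006
```

The force dropped as the drawer snapped past the crest, and it now meets a stop. One more small push should confirm that stop is stiff, then I back off.

```bash
python3 -m jog '[{"dp":[0.05,-0.007,0],"roll":0},{"dp":[0,0,0],"roll":0},{"dp":[0,0,0],"roll":0}]'
python3 -m jog '[{"dp":[-0.1,0.015,0],"roll":0},{"dp":[-0.3,0.045,0],"roll":0},{"dp":[-0.6,0.09,0],"roll":0},{"dp":[-0.9,0.135,0],"roll":0},{"dp":[-0.9,0.135,0],"roll":0},{"dp":[-0.9,0.135,0],"roll":0},{"dp":[-0.9,0.135,0],"roll":0},{"dp":[-0.9,0.135,0],"roll":0},{"dp":[-0.9,0.135,0.5],"roll":0},{"dp":[-0.6,0.1,0.9],"roll":0},{"dp":[0,0,0.9],"roll":0},{"dp":[0,0,0],"roll":0}]'
python3 - <<'E'
from h import *
d=grab("top","c9.png",(270,80,430,230),4)
E
```

```text
t: 17.88
eef_pos: [0.6219, -0.0257, 0.0603]
eef_rot: [0.053, 0.707, -0.053, 0.703]
force: [-12.6, 1.2, 8.4]
grip_width: 0.0002
t: 18.88
eef_pos: [0.4504, 0.0002, 0.1215]
eef_rot: [0.053, 0.703, -0.054, 0.708]
force: [2.3, -0.3, 0.7]
grip_width: -0.0001
```

View pics/c9.png

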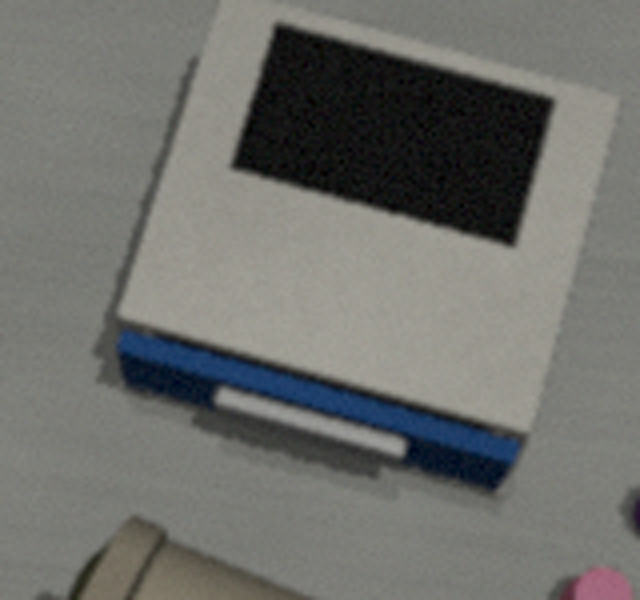

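The drawer is shut: the blue front sits against the roof edge from (120,325) to (525,435), with no 17–23 mm rebound gap. The stop was stiff (12.6 N with no travel), and the drawer stayed put after I backed off. I'll hand in.

```bash
python3 -m jog '[{"dp":[0,0,0],"roll":0},{"dp":[0,0,0],"roll":0},{"dp":[0,0,0],"roll":0},{"dp":[0,0,0],"roll":0}]'
python3 - <<'E'
from h import *
d=imaging.get_image("top")
f=lambda p,z: back(d,np.array(p)/4+[270,80],z)[:,:2].mean(0)
ex=np.array([.989,-.149])
print("panel back edge from start (m):",(f([(120,333),(525,437)],.096)-[.5027,-.0080])@ex, "finger travel since contact ~",.622-.467)
print(order.job_done())
E
```

```text
t: 19.27
eef_pos: [0.4486, 0.0006, 0.1171]
eef_rot: [0.053, 0.706, -0.053, 0.705]
force: [-0.0, 0.0, -0.1]
grip_width: 0.0001
panel back edge from start (m): 0.15729681556577296 finger travel since contact ~ 0.15499999999999997
the job is handed in; nothing more can be done
None
```

The meter is in the drawer's front lane and the drawer is shut on its catch. I handed the job in at about 19 s of the 58 s allowed; the hand-in gives no verdict.

- **Meter:** I gripped it at its middle, turned it 78° so it lay along the lane, and lowered it until it touched the foam. It made contact at tool height 0.0616 m, against 0.0612 m expected. The fingers opened only to 42 mm to stay clear of the lane's sides. A picture afterwards showed it flat, screen up and let go.
- **Drawer:** I pushed on the pull bar with shut fingers. The force rose to about 5 N in the readings I took, then dropped to zero as the catch snapped over. A further push met a stiff stop, reaching 12.6 N with no movement.
- **Last checks:** After I backed off, the drawer stayed shut. The panel had moved 157 mm by the camera and about 155 mm by finger travel. The robot was touching nothing, with the force reading near zero.
- **Not confirmed:** With the drawer shut I could not see the meter or the jars. Both jars were standing in the picture taken just before the push. I did not measure the bystanders again at the end.

No checks failed or disagreed.

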